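# Close the spice drawer and poise the salt shaker over its well

### The job

First push the drawer of the wooden spice rack fully shut. Then pick up the glass salt shaker from the front of the worktop, carry it over the things in between and stop with it upright and centred over the empty middle well of the rack, its foot about 15 mm above the rim: I want to wipe the well before it goes in, so finish holding the shaker there, still, and do not put it down or let go. The shaker must not touch the rack or the jars in it, and everything else stays standing where it is.

Things in the scene. Friction and masses are not known exactly. Their poses are not given: they have to be found in the camera images.
- salt_shaker: Salt shaker: round clear glass body with a domed grey cap with holes, 90 mm tall, 43 mm across at its widest 30 mm up, 38 mm at its foot, tapering to 31 mm below the cap, whose rim (66 to 78 mm up) is 34 mm across; about 0.1 kg, loose, upright. Origin at the centre of its underside, z axis up.
- rack: Low pale wooden spice rack, fixed, 110 mm deep (x), 280 mm wide (y), 85 mm high. Its top has three round wells 52 mm across, 12 mm deep, in a row along y, 90 mm apart; the outer two hold spice jars, the middle one is empty. A drawer below opens at the front. Origin at the centre of its underside; x axis from front to back, z up.
- middle_well (a point): Centre of the mouth of the empty middle well, level with the rack's top face, 85 mm above the worktop. Axes as those of the rack.
- drawer (a joint): How far the rack's drawer stands open, in m: 0 is fully shut against its stop, 0.08 fully open. It starts some centimetres open. It runs along the rack's x axis (pushing the front away from the robot, to the rack's +x, shuts it), resists with about 1.5 N and stays where it is left.
- drawer_knob (a point): Centre of the outer face of the drawer's round steel knob, 24 mm across, which stands out 18 mm from the middle of the drawer front, 42 mm above the worktop; it moves with the drawer. The drawer front is 252 mm wide and reaches from 12 to 64 mm above the worktop. Axes as those of the rack.
- spice_left: Spice jar, 41 mm across and 105 mm tall, loose in the rack's well at the rack's +y end; its top is 178 mm above the worktop. Origin at the centre of its underside. A bystander.
- spice_right: Spice jar, 41 mm across and 105 mm tall, loose in the rack's well at the rack's -y end; its top is 178 mm above the worktop. Origin at the centre of its underside. A bystander.
- pepper_mill: Turned dark wooden pepper mill, 58 mm across and 170 mm tall, loose. Origin at the centre of its underside. A bystander.
- spread_tub: Tapered printed plastic pot with a foil lid, 72 mm across and 71 mm tall, loose. Origin at the centre of its underside. A bystander.
- jar_coffee: Glass jar with a dark lid, 72 mm across and 134 mm tall, loose, standing between the shaker's side of the worktop and the rack. Origin at the centre of its underside. A bystander.
- jar_jam: Jam jar with a yellow lid, 67 mm across and 86 mm tall, loose, standing between the shaker's side of the worktop and the rack. Origin at the centre of its underside. A bystander.
There are look-alikes about, which are no part of the job. What is shaped like the salt_shaker but orange is not meant.

How it is judged (in metres and radians):
On the way, in this order (a step that is already met when the one before it is completed fails the run):
1. the drawer is pushed fully shut (within 4 mm) while the salt shaker still stands on the worktop (value of joint drawer below 0.004 m and height (world z) of salt_shaker below 0.01 m), for 0.2 s.
2. the salt shaker is lifted clear of the worktop, upright, in the fingers (value of joint drawer below 0.004 m and height (world z) of salt_shaker above 0.05 m and angle between salt_shaker's own z axis and vertical below 0.4 rad and contact force between salt_shaker and the fingers above 1 N), for 0.1 s.
At the end, for the whole second after the job is handed in: The drawer is shut within 4 mm; the salt shaker is held in the fingers, upright within 0.12 rad, still (under 0.02 m/s), its underside 4 to 30 mm above the rim of the middle well and its axis within 8 mm of the well's centre, touching neither the rack nor the jars in it (value of joint drawer below 0.004 m and z of salt_shaker in the frame of middle_well between 0.004 and 0.03 m and horizontal distance between salt_shaker and middle_well below 0.008 m and angle between salt_shaker's own z axis and vertical below 0.12 rad and linear speed of salt_shaker below 0.02 m/s and contact force between salt_shaker and rack below 0.05 N and contact force between salt_shaker and spice_left below 0.05 N and contact force between salt_shaker and spice_right below 0.05 N and contact force between salt_shaker and the fingers above 1 N); the arm keeps its last pose, push and grip.
It fails at once if a spice jar in the rack is tipped or shifted by more than 25 mm (distance of any of spice_left, spice_right from where it was at the start of the episode above 0.025 m or angle between any of spice_left, spice_right's own z axis and vertical above 0.35 rad).
It fails at once if the pepper mill, the pot, the coffee jar or the jam jar is knocked over or shifted by more than 25 mm (distance of any of pepper_mill, spread_tub, jar_coffee, jar_jam from where it was at the start of the episode above 0.025 m or angle between any of pepper_mill, spread_tub, jar_coffee, jar_jam's own z axis and vertical above 0.35 rad).
It fails at once if the salt shaker touches the rack, its drawer or the jars in the rack (contact force between salt_shaker and rack above 0.5 N or contact force between salt_shaker and spice_left above 0.5 N or contact force between salt_shaker and spice_right above 0.5 N).
It also fails if it takes over 56 s, if anything falls off the work surface, if the arm or the gripper's body presses on something with over 40 N, if the wrist force passes 120 N, or if a joint passes its speed limit or range.

### The arm

A 6-joint arm with a two-finger parallel gripper is mounted at the origin on a cart in front of the work surface, level with it; the furniture and walls round the work are solid. World frame = base frame: x ahead of the robot, y to its left, z up, the work surface at z = 0. Lengths are in mm, angles in rad, forces in N, time in s.
With the tool pointing down it reaches from about 400 to 825 mm from the base axis. Payload 7 kg.
Tool frame: the origin (TCP) lies at the very end of the fingers, on their centre line; the grasp point (between the pads) lies 19 mm behind it; z points along the fingers, y is the direction in which the jaws open and shut (so a half turn about z gives the same grasp; the last joint's range is limited). The gripper opens to 88 mm and grips with 3 to 60 N. Pads are 19 mm wide; open, the fingers measure 130 mm over their backs; the gripper's body (78 mm by 193 mm) begins 47 mm behind the grasp point.
Start: joints at [1.498, 0.359, 0.012, 0, -1.224, -0.288], TCP at [238.298, 631.514, 226.561] pointing down, gripper open.
Joint ranges: [-3.07, 3.07], [-1.43, 2.12], [-1.02, 1.25], [-3.03, 1.67], [-3.05, -0], [-3.03, 3.03]. Speed limits (rad/s): [2.39, 2.39, 3.01, 3.14, 3.14, 3.14].

### API

Orientations are given as a unit quaternion [x, y, z, w].
In Python, from plant import bot gives the robot as it stands. Calls block until the motion is done:
- bot.move_ptp(position, orientation): joint-space move of the TCP to a pose.
- bot.line_to(position, velocity=150, ori=None): straight line of the TCP; ori=None keeps the orientation; velocity is the mean speed in mm/s.
- bot.move_joints(angles): joint-space move.
- bot.move_gripper(opening, force=None): finger opening in mm; force is the grip in N (None keeps the last); returns when the fingers have stopped.
- bot.pause(seconds).
- bot.solve_ik(position, orientation): joint angles nearest the present ones, or None.
- bot.read_state(): the state.
- bot.camera(name): name is "side" or "top" or "wrist"; returns the picture (400x640x3 uint8, red, green, blue); there is no depth.
- bot.get_calibration(name): a dict with "fx", "fy", "cx", "cy" (pixels), "view" (4x4, takes a point from world to camera coordinates); the wrist camera has in their place "T_tool_cam" (4x4, takes a point from camera to tool coordinates, whose origin is the TCP and whose axes are the flange's). Camera axes: x right, y up, looking along -z (the intrinsics and any distortion apply to the point x, -y, -z); pixel columns grow to the right and rows downward; lengths in mm; the calibration is good to about 2 mm. The wrist camera is an equidistant fisheye: a pixel r from the principal point sees the ray r / f radians off the axis. A picture is of the moment at which its call begins: read the wrist's pose just before it. get_calibration takes no time and is no camera call.
A pose or a line that the arm cannot do raises bot.Unreachable and nothing moves.
- bot.close_job(): hands the job in, once; it reports no verdict.
The state is a dict: "t": time; "joint_pos": joint angles; "qvel": joint speeds; "tau": joint torques, N m; "tcp_pos": TCP position; "eef_rot": TCP orientation; "contact_force": force on the tool from outside, world axes, zero at the start; "moment": the same for the moment, N m; "width": finger opening in mm.
Only numpy, scipy, OpenCV 4.12 (cv2) and the standard library are available. Lean on these libraries where they do the work, as an engineer would, in place of code of your own. Each camera call takes 0.05 s, during which the arm holds its last target.

## Working session

There is one attempt and no reset: what is moved stays moved. The work goes in short steps, each a Python script; the robot and the scene stay as the last script left them, time stands still between calls to the robot, and variables do not carry over. Pictures are saved under pics/ and viewed, and the job is handed in when it is done.

```bash
ls; mkdir -p pics
python3 - <<'E'
from plant import bot
import cv2, numpy as np
np.set_printoptions(precision=4,suppress=True)
s=bot.read_state(); print(s)
for n in ["side","top","wrist"]:
    im=bot.camera(n); cv2.imwrite(f"pics/{n}0.png",im[:,:,::-1]); c=bot.get_calibration(n); print(n,c)
E
```

```text
pics
{'t': 0.0, 'joint_pos': array([ 1.4981,  0.3594,  0.0111, -0.0003, -1.2241, -0.2881]), 'qvel': array([ 0.0014, -0.0013, -0.0015, -0.001 ,  0.0025,  0.0003]), 'tau': array([  0.0009, -58.2713,  29.3051,   6.9971,   0.0071,  -0.0001]), 'tcp_pos': array([238.1491, 631.0991, 225.6535]), 'eef_rot': array([ 0.9838, -0.1795, -0.0001,  0.0008]), 'contact_force': array([ 0.0196,  0.0437, -0.1003]), 'moment': array([ 0.0445, -0.0197, -0.0498]), 'width': 87.50494289825257}
side {'fx': 360.8566348197019, 'fy': 360.8566348197019, 'cx': 316.7548759641609, 'cy': 196.76809369056375, 'view': array([[  -0.9954,   -0.0943,    0.0169,  521.982 ],
       [   0.0656,   -0.5434,    0.8369,  -65.945 ],
       [  -0.0698,    0.8342,    0.547 , -925.3739],
       [   0.    ,    0.    ,    0.    ,    1.    ]])}
top {'fx': 399.6744459921065, 'fy': 399.6744459921065, 'cx': 319.8267329493677, 'cy': 202.83686003469722, 'view': array([[    0.1111,    -0.9938,     0.0017,    -8.5731],
       [    0.973 ,     0.1091,     0.2032,  -527.4514],
       [   -0.2021,    -0.0209,     0.9791, -1126.1575],
       [    0.    ,     0.    ,     0.    ,     1.    ]])}
wrist {'fx': 309.70691628693146, 'fy': 309.70691628693146, 'cx': 315.0386938694852, 'cy': 197.96510780306687, 'T_tool_cam': array([[   0.    ,    0.9585,    0.2852,   76.4966],
       [   1.    ,   -0.0002,    0.0008,   -1.1207],
       [   0.0008,    0.2852,   -0.9585, -157.4462],
       [   0.    ,    0.    ,    0.    ,    1.    ]])}
```

View pics/side0.png

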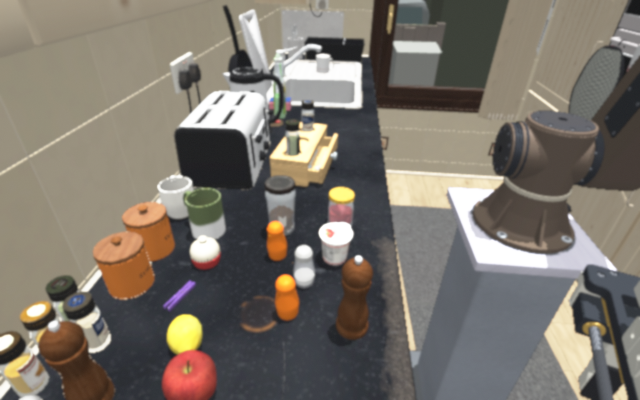

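View pics/top0.png

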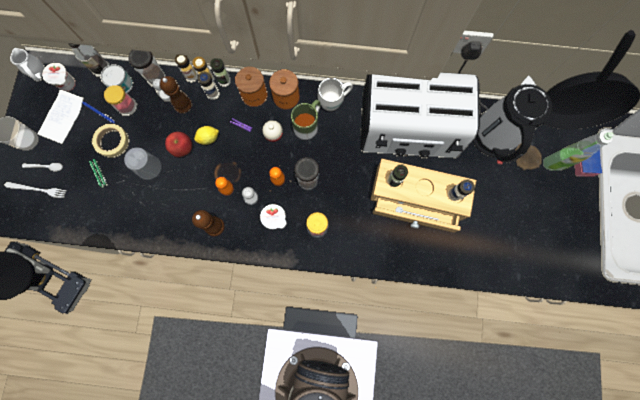

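View pics/wrist0.png

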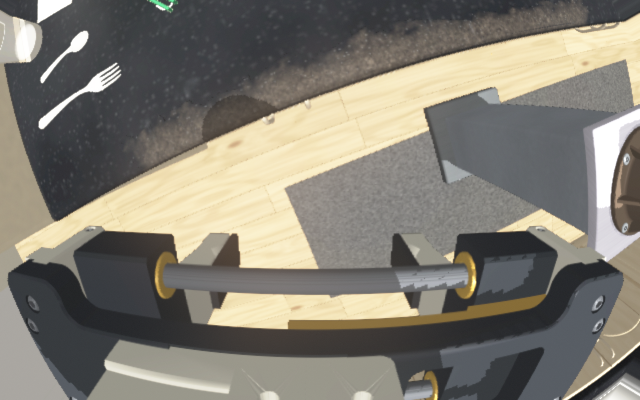

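The salt shaker candidates are:
- grey-white, top (249,196) / side (303,265)
- orange, top (224,186) / side (287,298)
- orange, top (278,176) / side (277,240)

The grey, clear one fits and the orange ones are excluded. I'll confirm this in enlarged crops.

```bash
cat > h.py <<'E'
import cv2, numpy as np
from plant import bot
np.set_printoptions(precision=3,suppress=True)
C={n:bot.get_calibration(n) for n in ["side","top"]}
def proj(n,p):
    c=C[n]; q=c["view"]@np.append(np.asarray(p,float),1); 
    return np.array([c["cx"]+c["fx"]*q[0]/-q[2], c["cy"]-c["fy"]*q[1]/-q[2]])
def ray(n,uv):
    c=C[n]; R=c["view"][:3,:3]; t=c["view"][:3,3]
    d=np.array([(uv[0]-c["cx"])/c["fx"],-(uv[1]-c["cy"])/c["fy"],-1]); return -R.T@t, R.T@d
def onz(n,uv,z):
    o,d=ray(n,uv); return o+d*(z-o[2])/d[2]
E
python3 - <<'E'
import cv2
t=cv2.imread("pics/top0.png"); s=cv2.imread("pics/side0.png")
def cr(i,x0,y0,x1,y1,k,n): cv2.imwrite(n,cv2.resize(i[y0:y1,x0:x1],None,fx=k,fy=k,interpolation=cv2.INTER_CUBIC))
cr(t,190,150,340,245,5,"pics/ta.png"); cr(t,360,150,485,245,6,"pics/tb.png")
cr(s,220,170,390,350,3.3,"pics/sa.png"); cr(s,250,100,360,200,6,"pics/sb.png")
E
```

```text
(no output)
```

View pics/ta.png

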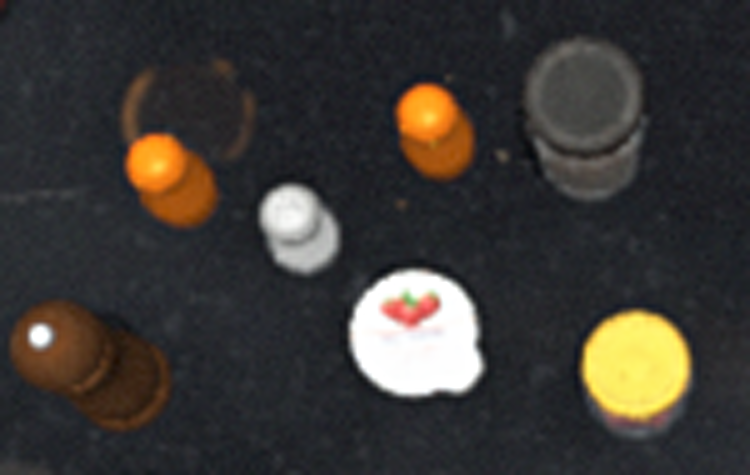

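View pics/tb.png

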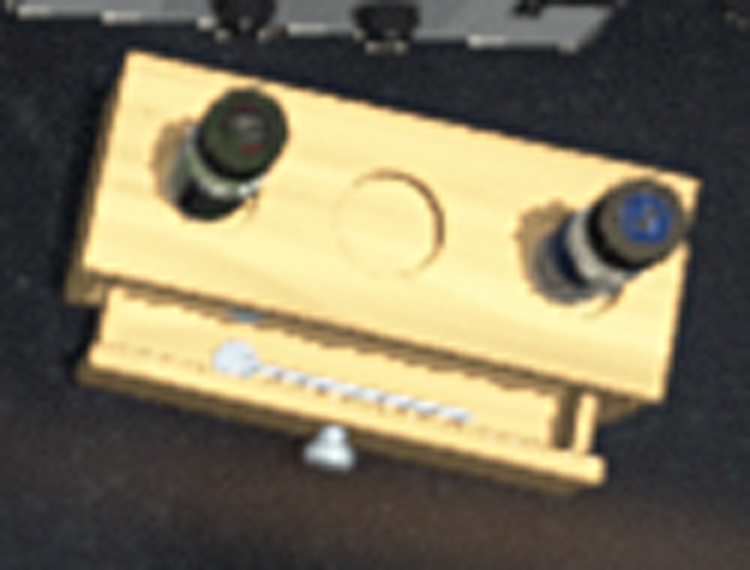

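View pics/sa.png

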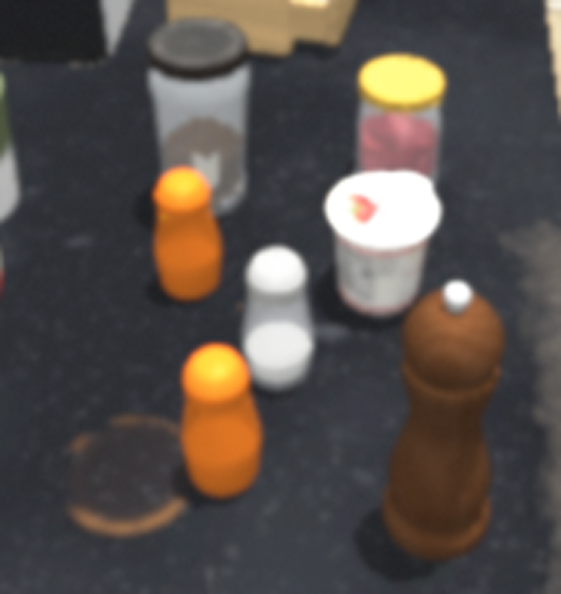

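View pics/sb.png

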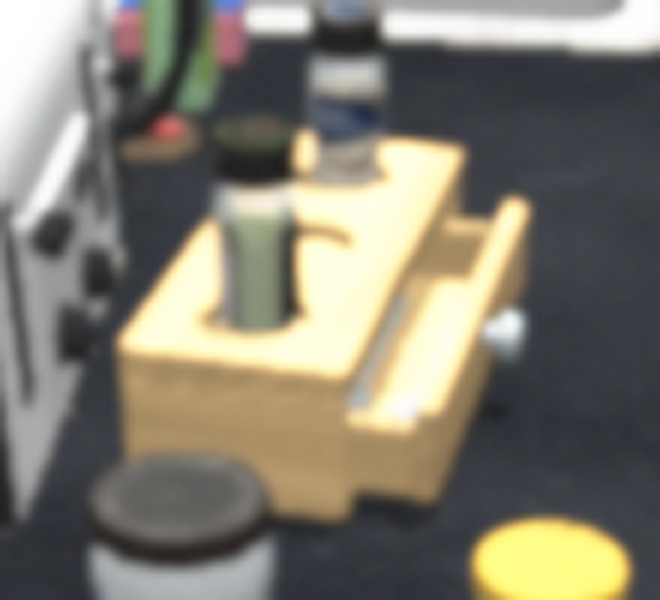

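```bash
cat > m1.py <<'E'
from h import *
from scipy.optimize import least_squares
f=lambda x0,y0,k,u,v:(x0+(u+.5)/k-.5,y0+(v+.5)/k-.5)
TA=lambda u,v:f(190,150,5,u,v); TB=lambda u,v:f(360,150,6,u,v)
SA=lambda u,v:f(220,170,3.3,u,v); SB=lambda u,v:f(250,100,6,u,v)
corn=[TB(130,52),TB(700,180),TB(663,400),TB(82,270)]
w=[onz("top",c,85) for c in corn]
for p in w: print("corner",p)
print("lens",[np.linalg.norm(w[i]-w[(i+1)%4]) for i in range(4)])
print("mean",np.mean(w,0)); print("well",onz("top",TB(388,224),85))
loc=np.array([[55,140],[55,-140],[-55,-140],[-55,140]])
def res(p,sc=True):
    c,s=np.cos(p[2]),np.sin(p[2]); R=np.array([[c,-s],[s,c]])
    r=[]
    for l,px in zip(loc,corn): r+=list(proj("top",[*(R@l+p[:2]),85])-px)
    for l,px in zip([[55,140],[-55,140],[-55,-140]],[SB(120,345),SB(345,375),SB(465,150)]): r+=list(proj("side",[*(R@l+p[:2]),85])-px)
    return r
a=least_squares(res,[w[0][0],w[0][1],-.0],loss="soft_l1"); print("rack",a.x,np.array(res(a.x)))
print("knob top",onz("top",TB(330,455),42),"side",onz("side",SB(510,335),42))
for n,ta,sa,z in [("salt cap",TA(292,213),SA(275,277),75),("lid coffee",TA(583,95),SA(197,47),134),("jam",TA(636,364),SA(401,83),86),("tub",TA(415,332),SA(383,207),71),("mill knob",TA(40,336),SA(456,295),168),("orange1",TA(156,162),SA(216,374),75),("orange2",TA(428,112),SA(183,198),75)]:
    print(n,onz("top",ta,z),onz("side",sa,z))
print("jars",onz("top",TB(240,133),178),onz("top",TB(640,222),178), "side",onz("side",SB(255,140),178))
E
python3 m1.py
```

```text
corner [ 672.115 -115.253   85.   ]
corner [ 638.247 -395.4     85.   ]
corner [ 527.715 -381.349   85.   ]
corner [ 560.146 -101.073   85.   ]
lens [np.float64(282.1863537876773), np.float64(111.42096191458172), np.float64(282.1462890766582), np.float64(112.8634773130733)]
mean [ 599.556 -248.269   85.   ]
well [ 599.37  -246.154   85.   ]
rack [ 599.432 -248.127   -0.122] [ 0.181  0.358 -0.57   0.362 -0.338 -0.062  0.533 -0.534 -0.002  0.08
  0.238 -0.467 -0.4    0.036]
knob top [ 491.178 -235.002   42.   ] side [ 491.226 -236.47    42.   ]
salt cap [528.961 261.329  75.   ] [527.824 261.637  75.   ]
lid coffee [601.653  97.247 134.   ] [600.755 104.651 134.   ]
jam [461.148  51.738  86.   ] [461.752  58.25   86.   ]
tub [467.832 181.127  71.   ] [467.773 183.63   71.   ]
mill knob [428.199 364.439 168.   ] [428.743 366.367 168.   ]
orange1 [550.456 345.036  75.   ] [549.568 341.144  75.   ]
orange2 [598.394 190.717  75.   ] [595.831 194.254  75.   ]
jars [ 607.99 -155.5   178.  ] [ 586.891 -334.752  178.   ] side [ 609.684 -147.887  178.   ]
```

The crops settle it: the clear shaker with the grey cap, at top (249,196), is the target. The two views agree on it at about (528,261). The rack fit is at (599,-248) with yaw -0.122, edge lengths are right to within 3 mm, and the drawer is about 36 mm open. Next I check the toaster clearance and push the drawer.

```bash
cat >> h.py <<'E'
from scipy.spatial.transform import Rotation as Ro
def down(phi):
    x=np.array([np.cos(phi),np.sin(phi),0]); z=np.array([0,0,-1.]); 
    return Ro.from_matrix(np.c_[x,np.cross(z,x),z]).as_quat()
RC=np.array([599.4,-248.1]); YAW=-0.122
RX=np.array([np.cos(YAW),np.sin(YAW)]); RY=np.array([-RX[1],RX[0]])
def st():
    s=bot.read_state(); print("t%.2f"%s["t"],s["tcp_pos"],"F",s["contact_force"],"w%.1f"%s["width"]); return s
E
python3 - <<'E'
from h import *
print("toaster foot",onz("top",(365,155),10),onz("top",(475,158),10)); 
for z in(150,190): print(onz("top",(372,118),z),onz("top",(475,118),z), onz("side",(268,93),z))
q=down(np.pi+YAW)
k=RC+RX*(-109)+RY*-1
a=k-RX*45
print(k,a)
bot.move_gripper(0,20); st()
bot.move_ptp([*a,260],q); st()
print(bot.read_state()["joint_pos"])
bot.line_to([*a,34],200); s=st(); print(s["joint_pos"])
im=bot.camera("top"); cv2.imwrite("pics/t1.png",im[130:260,340:500,::-1].repeat(4,0).repeat(4,1))
E
```

```text
toaster foot [702.771 -72.987  10.   ] [ 731.538 -417.316   10.   ]
[765.836 -71.514 150.   ] [ 798.511 -361.772  150.   ] [ 750.409 -490.007  150.   ]
[747.747 -67.851 190.   ] [ 779.189 -347.155  190.   ] [ 721.492 -363.3    190.   ]
[ 491.088 -235.828] [ 446.423 -230.351]
t1.57 [238.284 631.496 226.562] F [ 0.07  -0.536 -0.429] w0.5
t4.68 [ 446.772 -229.946  259.925] F [-0.462  0.02   0.033] w0.6
[-0.084  0.05  -0.306 -0.    -1.215 -1.608]
t5.97 [ 447.113 -230.427   34.761] F [ 0.509 -0.04   0.343] w0.4
[-0.085  0.294 -0.601  0.    -0.674 -1.608]
```

View pics/t1.png

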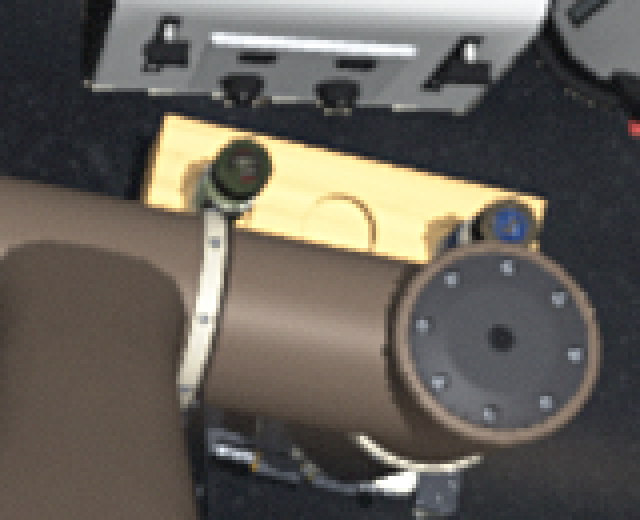

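Run:
```python
from h import *
for d in list(np.arange(-140,-100,10))+list(np.arange(-100,-55,4)):
    p=RC+RX*d-RY*1
    bot.line_to([*p,34],60); s=bot.read_state(); f=s["contact_force"][:2]@RX
    a=(s["tcp_pos"][:2]-RC)@RX
    print(d,"act %.1f F %.2f Fz %.2f t%.2f"%(a,f,s["contact_force"][2],s["t"]))
    if f<-9: break
```

```text
-140 act -139.5 F -0.14 Fz -0.69 t6.40
-130 act -129.6 F -0.33 Fz 0.34 t6.72
-120 act -119.5 F 0.89 Fz -0.87 t7.03
-110 act -109.3 F -0.29 Fz -0.28 t7.35
-100 act -99.3 F 0.38 Fz -0.12 t7.67
-96 act -95.6 F -0.82 Fz -0.55 t7.92
-92 act -91.6 F -0.44 Fz 0.40 t8.17
-88 act -87.5 F -0.09 Fz 0.03 t8.42
-84 act -83.7 F 0.12 Fz -0.03 t8.67
-80 act -83.7 F -10.19 Fz 6.29 t8.92
```

Run:
```python
from h import *
p=RC+RX*-78-RY; bot.line_to([*p,34],60); s=st(); print((s["tcp_pos"][:2]-RC)@RX)
bot.pause(.2)
p=RC+RX*-110-RY; bot.line_to([*p,34],150)
bot.line_to([*p,260],300); st()
s=bot.read_state()
im=bot.camera("side"); cv2.imwrite("pics/s2.png",cv2.resize(im[100:200,250:360,::-1],None,fx=6,fy=6,interpolation=cv2.INTER_CUBIC))
```

```text
t9.17 [ 516.22  -239.046   33.039] F [-13.729   3.512   9.482] w0.8
-83.66326097116777
t10.63 [ 490.072 -235.501  259.429] F [-0.401  0.264 -0.505] w0.4
```

View pics/s2.png

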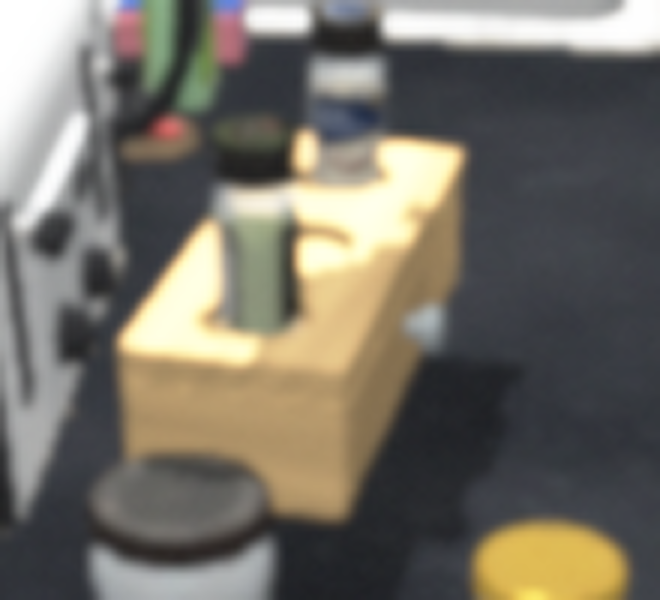

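The side view shows the drawer front flush with the rack face (knob at crop (427,325)), so it is shut. The push force had risen to 14 N with no further motion. Now the shaker.

```bash
cat >> h.py <<'E'
CW=bot.get_calibration("wrist")
def wproj(s,p):
    R=Ro.from_quat(s["eef_rot"]).as_matrix(); pt=R.T@(np.asarray(p,float)-s["tcp_pos"])
    T=CW["T_tool_cam"]; c=T[:3,:3].T@(pt-T[:3,3]); v=np.array([c[0],-c[1],-c[2]])
    th=np.arctan2(np.hypot(v[0],v[1]),v[2]); n=v[:2]/np.hypot(v[0],v[1])
    return np.array([CW["cx"],CW["cy"]])+CW["fx"]*th*n
E
python3 - <<'E'
from h import *
q=down(-np.pi/2); S=[528.4,261.5]
bot.move_ptp([*S,230],q); bot.move_gripper(75,25); st()
s=bot.read_state(); im=bot.camera("wrist"); im=im[:,:,::-1].copy()
cv2.imwrite("pics/w3raw.png",im)
for z,r in [(0,19),(30,21.5),(78,17)]:
    pts=np.array([wproj(s,[S[0]+r*np.cos(a),S[1]+r*np.sin(a),z]) for a in np.linspace(0,6.28,40)])
    print(z,wproj(s,[*S,z])); cv2.polylines(im,[np.round(pts*8).astype(int)],True,(0,0,255),1,shift=3)
cv2.imwrite("pics/w3.png",im)
E
```

```text
t13.78 [528.425 261.47  229.999] F [0.344 0.521 0.963] w75.2
0 [313.819 169.775]
30 [313.748 174.722]
78 [313.609 184.528]
```

View pics/w3.png

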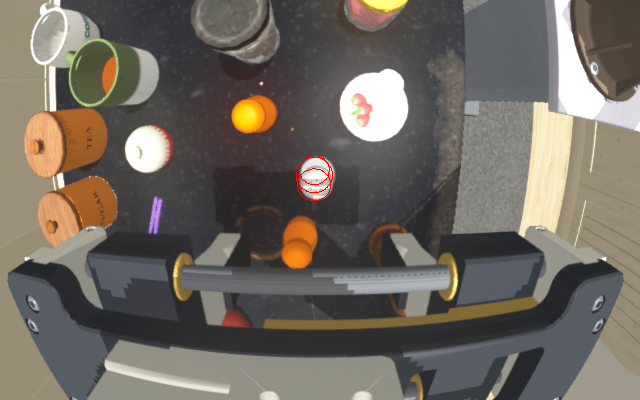

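Run:
```python
import cv2,numpy as np
a=[cv2.resize(cv2.imread(f"pics/{n}.png")[140:215,275:355],None,fx=5,fy=5,interpolation=cv2.INTER_CUBIC) for n in("w3raw","w3")]
cv2.imwrite("pics/w3c.png",np.hstack(a))
```

```text
(no output)
```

View pics/w3c.png

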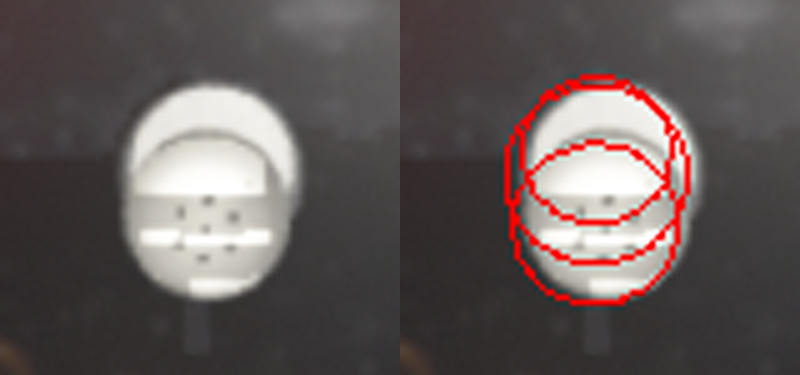

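The wrist view shows the grey perforated cap centred between the fingers, about 2 px to the right of the prediction (about 3 mm in -x). That is within combined calibration error, and the jaws close along x so they self-centre. Descend and grasp.

Run:
```python
from h import *
S=[526.8,262]
bot.line_to([*S,110],250); bot.line_to([*S,32],80); st()
bot.move_gripper(20,20); bot.pause(.2); st()
bot.line_to([*S,60],60); st()
s=bot.read_state(); im=bot.camera("side"); cv2.imwrite("pics/s4.png",cv2.resize(im[170:320,230:390,::-1],None,fx=5,fy=3.75,interpolation=cv2.INTER_CUBIC))
im=bot.camera("wrist"); cv2.imwrite("pics/w4.png",im[:,:,::-1])
```

```text
t15.59 [527.135 262.286  32.528] F [-0.297 -0.867 -0.01 ] w74.7
t16.47 [526.859 262.014  32.048] F [ 0.173 -0.334 -0.577] w40.2
t17.08 [526.747 262.052  60.249] F [-0.246 -1.144 -1.586] w40.2
```

View pics/s4.png

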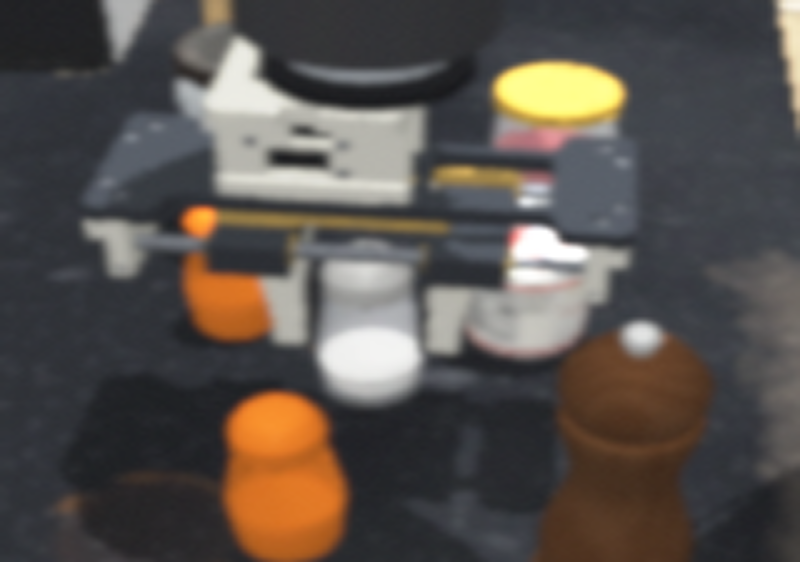

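View pics/w4.png

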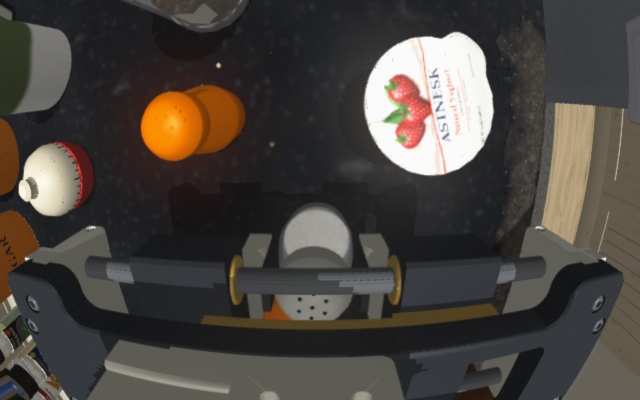

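The side view shows the shaker upright between the fingers and clear of the worktop (crop (370,330)). The width is 40.2 mm, as expected for the taper. Lift and carry high.

Run:
```python
from h import *
s=bot.read_state(); p=s["tcp_pos"]
bot.line_to([p[0],p[1],262],200); st()
# hover view high over the open floor for offset measure
q=down(np.pi+YAW)
bot.line_to([*RC,262],180,ori=q); s=st(); print(s["joint_pos"])
bot.pause(.2)
s=bot.read_state(); im=bot.camera("wrist")[:,:,::-1].copy(); cv2.imwrite("pics/w5.png",im)
b=im.copy(); R=Ro.from_quat(s["eef_rot"]).as_matrix()
for h,r in [(0,19),(30,21.5),(66,17),(78,17)]:
    pts=np.array([wproj(s,s["tcp_pos"]+R@np.array([r*np.cos(a),r*np.sin(a),32-h])) for a in np.linspace(0,6.28,40)])
    cv2.polylines(b,[np.round(pts*8).astype(int)],True,(0,0,255),1,shift=3)
cv2.imwrite("pics/w5c.png",np.hstack([cv2.resize(i[170:345,250:380],None,fx=3,fy=3,interpolation=cv2.INTER_CUBIC) for i in(im,b)]))
for n in("side","top"):
    im=bot.camera(n); cv2.imwrite(f"pics/{n}5.png",im[:,:,::-1])
```

```text
t18.34 [525.912 261.459 260.616] F [-0.633  0.06  -1.137] w40.2
t21.35 [ 599.453 -247.652  262.128] F [ 0.452  0.402 -1.454] w40.1
[-0.092  0.296  0.003 -0.    -1.277 -1.6  ]
```

View pics/w5.png

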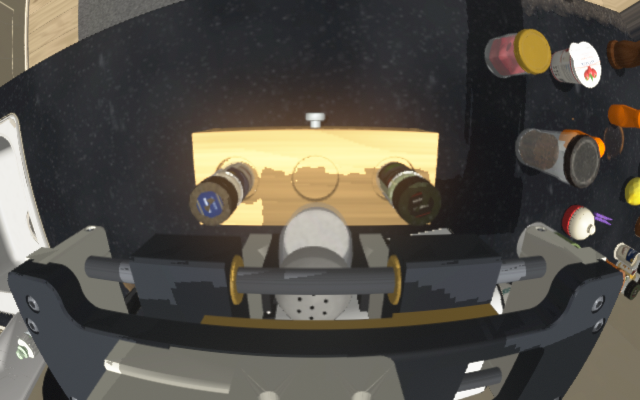

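View pics/w5c.png

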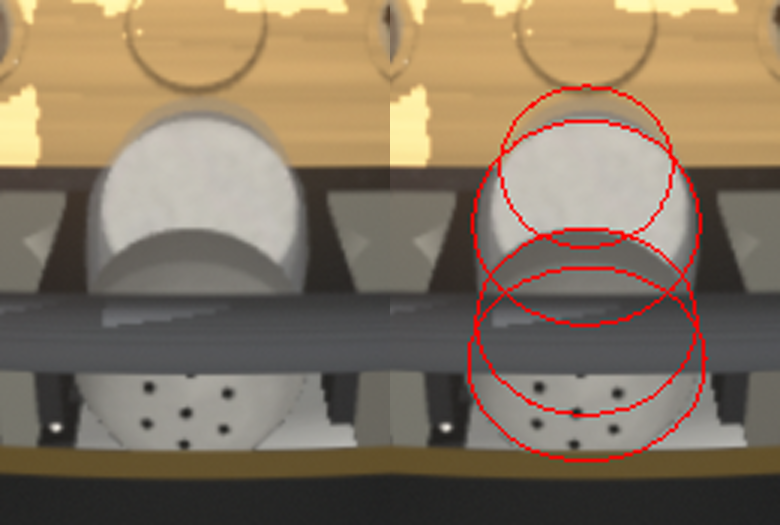

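View pics/side5.png

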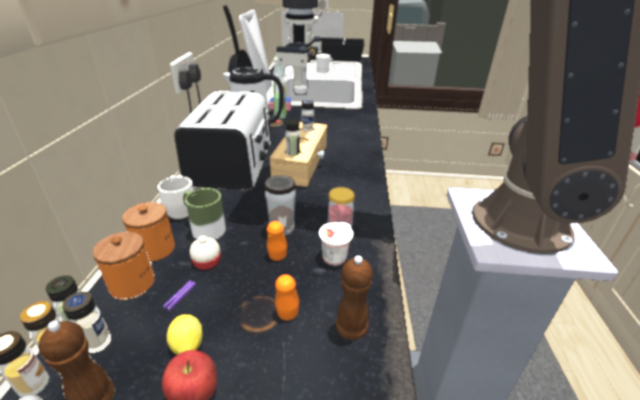

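Run:
```python
from h import *
s=bot.read_state()
im=cv2.imread("pics/w5.png")
c=wproj(s,[*RC,85]); print("pred well",c)
for d in(RX*10,RY*10): print(wproj(s,[*(RC+d),85])-c)
b=im.copy()
pts=np.array([wproj(s,[*(RC+26*np.array([np.cos(a),np.sin(a)])),85]) for a in np.linspace(0,6.28,40)])
cv2.polylines(b,[np.round(pts*8).astype(int)],True,(0,0,255),1,shift=3)
k=lambda u,v:wproj(s,[*(RC+RX*u+RY*v),85])
pts=np.array([k(-55,-140),k(-55,140),k(55,140),k(55,-140)]);cv2.polylines(b,[np.round(pts*8).astype(int)],True,(0,0,255),1,shift=3)
cv2.imwrite("pics/w5d.png",cv2.resize(b[110:240,180:450],None,fx=2.9,fy=2.9,interpolation=cv2.INTER_CUBIC))
```

```text
pred well [313.582 179.029]
[0.009 8.736]
[9.028 0.003]
```

View pics/w5d.png

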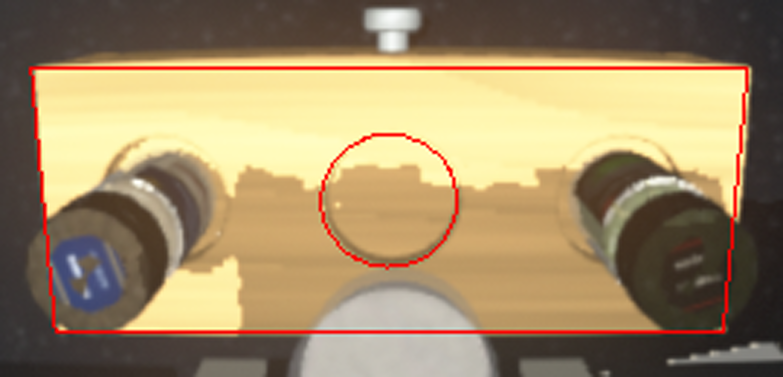

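The wrist view agrees with the rack fit to about 1 mm. The shaker sits about 1-2 mm toward the rack's +x in the fingers, so I'll shift by -1 mm and lower.

Run:
```python
from h import *
p=RC-RX*1+RY*.5
bot.line_to([*p,170],100); st()
bot.line_to([*p,133],40); bot.pause(.5); s=st(); print(s["qvel"])
for n in("side","top"):
    im=bot.camera(n)
    if n=="side": im=im[60:200,250:360]
    else: im=im[130:250,350:500]
    cv2.imwrite(f"pics/{n}6.png",cv2.resize(im[:,:,::-1],None,fx=4,fy=4,interpolation=cv2.INTER_CUBIC))
s=bot.read_state(); im=bot.camera("wrist")[:,:,::-1].copy()
cv2.imwrite("pics/w6.png",im); print(proj("side",[*RC,101]),proj("side",[*RC,85]))
```

```text
t22.77 [ 598.953 -247.64   170.765] F [-0.388  0.204 -1.505] w39.8
t24.34 [ 598.457 -247.487  133.033] F [-0.843  0.532 -1.079] w40.1
[-0.002  0.001  0.     0.     0.    -0.   ]
[300.77  134.608] [300.808 139.376]
```

View pics/side6.png

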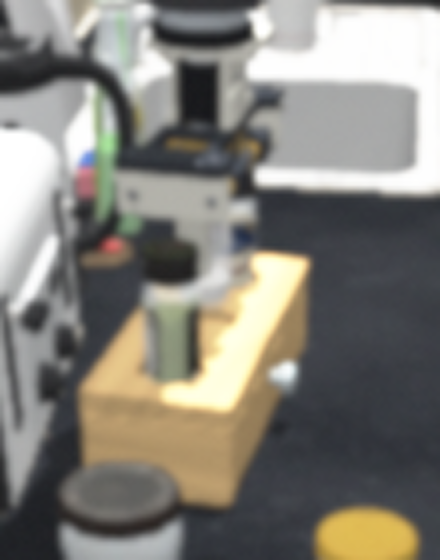

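View pics/w6.png

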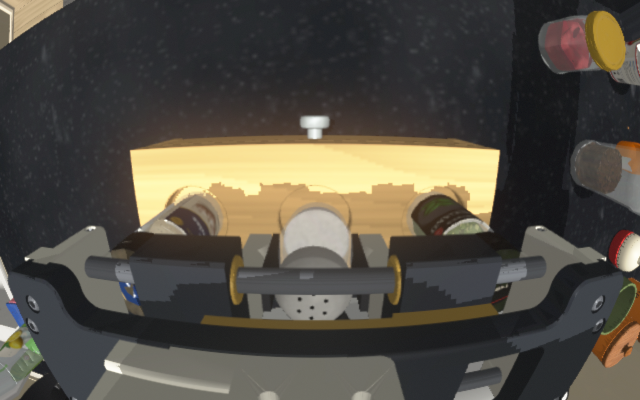

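Run:
```python
from h import *
s=bot.read_state(); b=cv2.imread("pics/w6.png"); a=b.copy()
def circ(c,r,z,col):
    pts=np.array([wproj(s,[c[0]+r*np.cos(t),c[1]+r*np.sin(t),z]) for t in np.linspace(0,6.28,60)]); cv2.polylines(b,[np.round(pts*8).astype(int)],True,col,1,shift=3)
circ(RC,26,85,(0,0,255)); circ(RC,19,101,(255,0,0)); circ(RC,21.5,131,(0,160,0))
f=lambda i:cv2.resize(i[175:330,255:380],None,fx=3.2,fy=3.2,interpolation=cv2.INTER_CUBIC)
cv2.imwrite("pics/w6c.png",np.hstack([f(a),f(b)])); st()
```

```text
t24.49 [ 598.476 -247.487  133.012] F [-0.252  0.791 -0.488] w39.7
```

View pics/w6c.png

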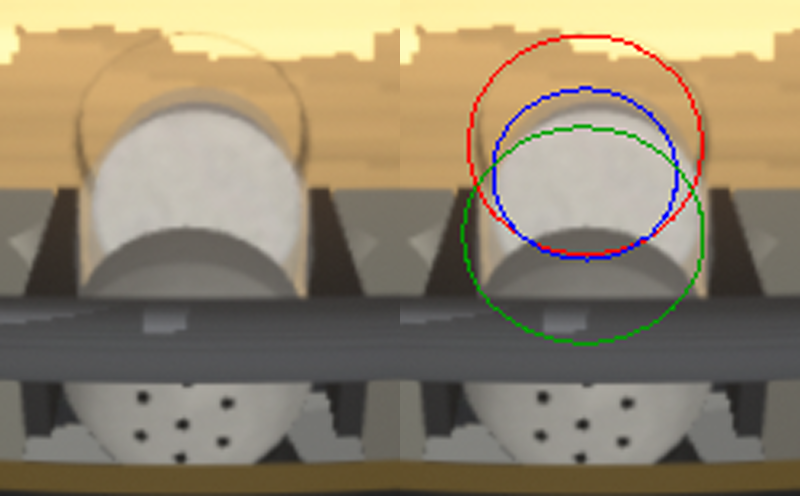

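View pics/top6.png

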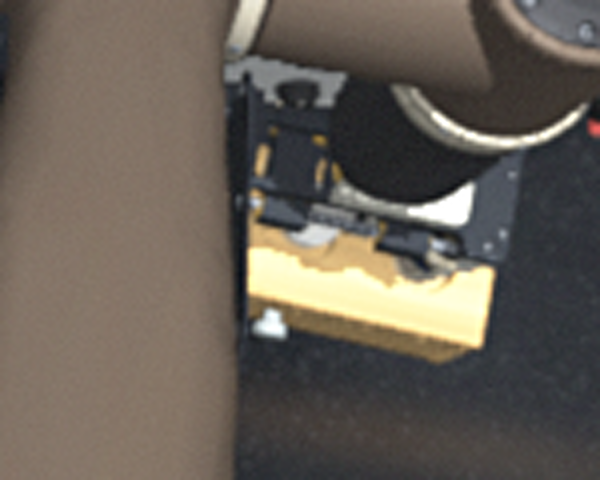

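The foot outline, well rim and predictions coincide to within about 2 mm, the arm is still and nothing is in contact. Handing in.

Run:
```python
from h import *
st(); bot.close_job()
```

```text
t24.49 [ 598.476 -247.487  133.012] F [-0.252  0.791 -0.488] w39.7
the job is handed in; nothing more can be done
```

I pushed the drawer shut, then picked up the clear glass shaker, carried it over the jars and stopped with it above the middle well. I handed the job in at 24.5 s, with the shaker still held in the fingers; no verdict is reported.

What the last checks showed:
- **Drawer:** pressed against its stop, where the force rose to about 14 N with no further movement. Its front looks flush with the rack in the side view.
- **Shaker position:** the wrist picture puts its foot within about 2 mm of the well's centre. By the tool height it is about 16 mm above the rim. The arm was still, with the fingers 39.7 mm apart on the shaker.
- **Bystanders:** in the last pictures that showed them, the jars, pot and mill were standing where they began. The pepper mill was last seen before the final lowering.

Two small disagreements showed up:
- **Before the grasp:** the wrist view put the shaker about 3 mm off the position from the other two cameras.
- **While carrying:** one wrist view hinted at up to 0.04 rad of tilt or a rounded foot edge. That is inside the 0.12 rad limit, and the foot matched its prediction in the final picture.

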